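# Blank off a manifold's quick coupler with its plug

### The arm

A 7-joint arm with a two-finger parallel gripper is mounted at the origin on a cart in front of the work surface, level with it; the furniture and walls round the work are solid. World frame = base frame: x ahead of the robot, y to its left, z up, the work surface at z = 0. Lengths are in m, angles in rad, forces in N, time in s.
With the tool pointing down it reaches from about 0.425 to 0.925 m from the base axis. Payload 6.8 kg.
Tool frame: the origin (TCP) lies midway between the tips of the shut fingers; the grasp point (between the pads) lies 19 mm behind it; z points along the fingers, y is the line along which they close (so a half turn about z gives the same grasp; the last joint's range is limited). The gripper opens to 85 mm and grips with 20 to 120 N. Pads are 22 mm wide; open, the fingers measure 114 mm over their backs; the gripper's body (76 mm by 85 mm) begins 54 mm behind the grasp point. The pads swing forward as they close: fully open they stand 13 mm farther back than shut.
Start: joints at [1.214, 0.477, 0.022, 1.555, -0.011, 1.109, -0.083], TCP at [0.166, -0.654, 0.231] pointing down, gripper open.
Joint ranges: [-2.96, 2.96], [-0.34, 2.1], [-1.41, 1.46], [0.24, 2.44], [-1.37, 4.51], [0.17, 1.92], [-2.96, 2.96]. Speed limits (rad/s): [2.39, 2.39, 3.14, 3.14, 3.14, 3.14, 3.14].

### API

Orientations are given as a unit quaternion [w, x, y, z].
In Python, from station import bot, eyes, ticket gives the robot as it stands.
- The arm moves only by the shell command python3 -m crank 'ROWS' [FORCE]. ROWS is text: rows parted by semicolons, each of 7 numbers parted by spaces: the shift along the tool's x, y, z in units of 0.5 m (1.0 is 0.5 m), then the turn, a rotation vector about the tool's x, y, z in units of 180 degrees (1.0 is 180 degrees), then the closure, from 0 (fully open) to 1 (shut). A call has 1 to 20 rows; each row is the pose to reach, as a shift and turn from the pose commanded when the call began, along the tool's axes at that moment, turning the shorter way round; what a row does not reach only later rows make up. A row lasts 1/10 s, in which the tool goes at most 50 mm and 8.59 degrees, less where a joint would pass 70% of its speed; a pose out of reach is approached as far as the arm can. A call with a number of a shift or a turn outside -1 to 1 is refused whole. A call with a gripper value outside its range is refused whole. The fingers move at their own pace and stop on an object; FORCE is the grip in N (left out, the last holds). Time passes only in rows, so rows that repeat a pose let the fingers close. It gives the time, the measured TCP pose, the force, the opening and the grip force at its end, in the units of the state.
- bot.get_obs(): the state, without advancing time (a new reading comes with each control period).
- eyes.read_camera(name): name is "scene" or "top" or "wrist"; returns a dict with "image" (400x640x3 uint8, red, green, blue), "K" (3x3 intrinsics, pixels), "R" (3x3) and "t" (3): a world point X has camera coordinates R X + t. Camera axes: x right, y down, z forward; pixel columns grow to the right and rows downward; lengths in m; the calibration is good to about 2 mm. A picture is of the moment at which its call begins. There is no depth.
- ticket.hand_in(): hands the job in; it is judged then, once.
The state is a dict: "t": time; "q": joint angles; "joint_vel": joint speeds; "joint_torque": joint torques, N m; "eef_pos": TCP position; "tool_rot": TCP orientation; "contact_force": force on the tool from outside, world axes, zero at the start; "torque": the same for the moment, N m; "gripper_width": opening from 0.0 (shut) to 1.0 (fully open); "grasp_force": force on a finger pad.
Only numpy, scipy, OpenCV 4.12 (cv2) and the standard library are available. Lean on these libraries where they do the work, as an engineer would, in place of code of your own. Each camera call takes 0.05 s, during which the arm holds its last target. There are 200 camera calls.

### The job

Blank off the quick coupler on the aluminium manifold. Pull its sleeve back (down) until it stays back by itself and let go of it, then take from the wooden stand the plug that fits (the slimmer of the two) and push it in gently, without forcing it, until it is fully home and the sleeve springs forward over it; leave it locked there upright. Leave the bigger plug in its stand and do not disturb the other things on the bench.

Things in the scene. Friction and masses are not known exactly. Their poses are not given: they have to be found in the camera images.
- manifold: Fixed aluminium block, 130 mm along its x (174 with feet) by 70 mm along its y by 45 mm high, origin at the centre of its underside, z up. From the middle of its top rises a steel quick coupler with its mouth straight up, on the block's z axis. Two brass hex caps 11 mm high stand beside it at x = -45 and +45 mm. Coupler and plug must not be forced: 45 N harms them, the work needs under 20 N.
- rim_low (a point): Point fixed to the block, on the coupler's axis, 125 mm above the underside: where the coupler's mouth rim is if it is screwed fully in. How far it is unscrewed differs from start to start and is not reported: the true rim, with the whole coupler, is 0 to 20 mm above this point, and stays put. Mouth 28 mm wide, narrowing within 4 mm to a bore of 22 mm. Four locking balls sit 20 mm below the rim.
- flange_low (a point): Point fixed to the block, on the axis, 89 mm above the underside, 36 mm under rim_low: upper face of the sleeve's flange (62 mm diameter, 7 mm thick) with sleeve forward and coupler fully in; the true face is 0 to 20 mm higher, like the rim. Above the flange the dark ringed sleeve is 44 mm in diameter up to 5 mm below the rim. Sleeve forward, the balls block any plug.
- sleeve (a joint): Sleeve travel, m: 0 forward (up, at the start), growing as it is pulled back, straight down, to its stop at 0.014. Its spring pushes forward with 7 N at 0, 13.5 N at the stop. Once past about 0.009 (go to 0.011 or more) a valve inside jumps up between the balls and the sleeve, let go, rests at 0.008 to 0.010. It stays back as the plug goes in and springs to 0 by itself when the plug's groove reaches the balls.
- valve (a joint): Travel of the brass valve head (20 mm across) in the bore, m: 0 at the start (top 24 mm below the rim, under the balls); about -0.010 once it has jumped up with the sleeve back (top 14 mm below the rim); positive as a plug pushes it down, 0.014 to 0.016 with the plug seated. Its spring pushes up with 4 to 7 N; with the balls' friction, pushing the plug in takes about 5 to 14 N, then it meets a hard stop.
- plug: The slimmer plug, which fits: loose turned steel, about 180 g, standing nose down in either hole of the stand. Origin at the centre of the nose's lower end, z up its axis. Nose 20 mm in diameter, 40 mm long, chamfered end, locking groove 20 mm up; collar 34 mm in diameter from 40 to 46 mm; cylindrical grip 28 mm in diameter from 46 to 88 mm (top). Seated, the collar is on or within 2 mm of the rim.
- big_plug: A plug of the same form that does not fit: nose 28 mm, collar 46 mm, grip 36 mm in diameter, 102 mm tall, loose in the other hole of the stand. Origin at the centre of the nose's lower end. Leave it there.
- stand: Fixed wooden block, 150 mm along its x by 60 mm along its y by 20 mm high, origin at the centre of its underside. Two holes, 32 mm wide and 14 mm deep, at x = -45 and +45 mm; the plugs stand on the holes' floors, 6 mm above the underside, collars 46 to 52 mm above it.
- bearing: ball bearing ring lying flat, 47 mm across and 14 mm high; bystander, origin at the centre of its underside
- gear: spur gear lying flat, 62 mm across and 20 mm high; bystander, origin at the centre of its underside
- tape_measure: yellow tape measure, 62 x 77 x 35 mm; bystander, origin at the centre of its underside
Not all that is in view belongs to the job. Leave any blue or yellow look-alike of the plug alone.

How it is judged:
On the way, in this order (a step that is already met when the one before it is completed fails the run):
1. the sleeve is back and stays back by itself, let go, with no plug in the coupler (value of joint sleeve above 0.007 m and value of joint valve below -0.007 m and contact force between the fingers and manifold below 0.5 N), for 0.2 s.
2. the plug pushes the valve down while the sleeve is still back (value of joint sleeve above 0.006 m and value of joint valve above -0.004 m and horizontal distance between plug and manifold below 0.004 m), for 0.02 s.
3. the plug is home and the sleeve has sprung forward (value of joint sleeve below 0.002 m and value of joint valve above 0.011 m and horizontal distance between plug and manifold below 0.004 m), for 0.2 s.
At the end, for the whole second after the job is handed in: The slimmer plug is locked in the coupler: on its axis within 4 mm, upright within 0.1 rad, at rest, the valve pushed down by more than 11 mm and the sleeve forward again (within 2 mm). The bigger plug stands in its hole, within 20 mm of where it stood (all of step 3 and angle between plug's own z axis and vertical below 0.1 rad and linear speed of plug below 0.02 m/s and distance of big_plug from where it was at the start of the episode below 0.02 m and angle between big_plug's own z axis and vertical below 0.15 rad); the robot touches nothing.
It fails at once if the plug is forced against the coupler with more than 45 N (contact force between plug and manifold above 45 N).
It fails at once if the sleeve is rammed against its back stop with more than about 45 N (it is driven 0.7 mm past the stop) (value of joint sleeve above 0.0147 m).
It fails at once if the bigger plug is pushed against the coupler (contact force between big_plug and manifold above 0.5 N).
It fails at once if a bystander is pushed more than 30 mm (distance of any of bearing, gear, tape_measure from where it was at the start of the episode above 0.03 m).
It also fails if it takes over 58 s, if anything falls off the work surface, if the arm or the gripper's body presses on something with over 40 N, if the wrist force passes 120 N, or if a joint passes its speed limit or range.

## Working session

There is one attempt and no reset: what is moved stays moved. The work goes in short steps, Python scripts to look and compute and a shell command to move; the robot and the scene stay as the last step left them, time stands still between calls to the robot, and variables do not carry over. Pictures are saved under pics/ and viewed, at most 10 in all, crops included, and the job is handed in when it is done.

```bash
mkdir -p pics; ls; python3 - <<'E'
from station import bot,eyes
import cv2,pickle
o=bot.get_obs(); print(o)
d={}
for n in("scene","top"):
    c=eyes.read_camera(n); d[n]=c; cv2.imwrite(f"pics/{n}0.png",c["image"][:,:,::-1]); print(n,c["K"],c["R"],c["t"])
pickle.dump(d,open("cam0.pkl","wb"))
E
```

```text
pics
{'t': 0.0, 'q': array([ 1.21390777,  0.47781469,  0.02232638,  1.55645638, -0.01149761,
        1.10929865, -0.0830725 ]), 'joint_vel': array([ 0.00027649, -0.00058781,  0.00096356,  0.00016776, -0.00037084,
        0.00073888,  0.00120665]), 'joint_torque': array([ 4.17069832e-04, -5.96444929e+01,  1.60814691e+00, -2.81193513e+01,
        1.24909295e-02,  9.39056132e-03,  1.16938885e-06]), 'eef_pos': array([ 0.16605094, -0.65364166,  0.23031359]), 'tool_rot': array([-9.06653625e-04,  9.92268734e-01,  1.24104410e-01, -1.80966154e-04]), 'contact_force': array([-0.51636352,  0.51437612,  0.36654355]), 'torque': array([0.02102588, 0.03606837, 0.06162282]), 'grasp_force': 0.0, 'gripper_width': 0.9975121463457278}
scene [[422.99901257   0.         316.10927532]
 [  0.         422.99901257 204.99917041]
 [  0.           0.           1.        ]] [[-0.8702902  -0.49253049  0.00294774]
 [-0.3583696   0.62910267 -0.68978334]
 [ 0.3378849  -0.60136806 -0.72400984]] [0.19110634 0.43145695 0.57491706]
top [[384.54880598   0.         320.59179927]
 [  0.         384.54880598 202.46162459]
 [  0.           0.           1.        ]] [[-0.02995188 -0.99954697  0.00295483]
 [-0.97795005  0.02869321 -0.20685839]
 [ 0.20667989 -0.00908547 -0.97836643]] [-0.33073843  0.46868318  0.8576118 ]
```

View pics/scene0.png

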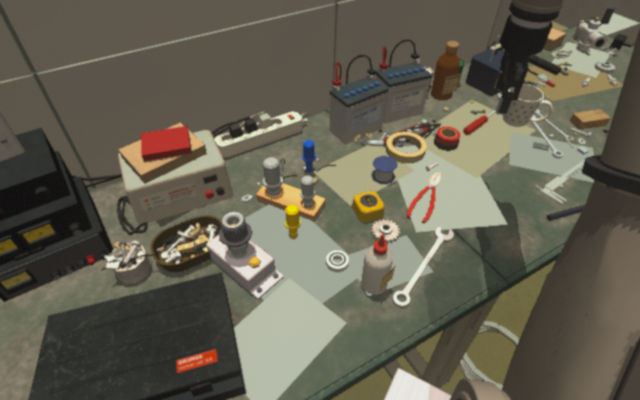

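View pics/top0.png

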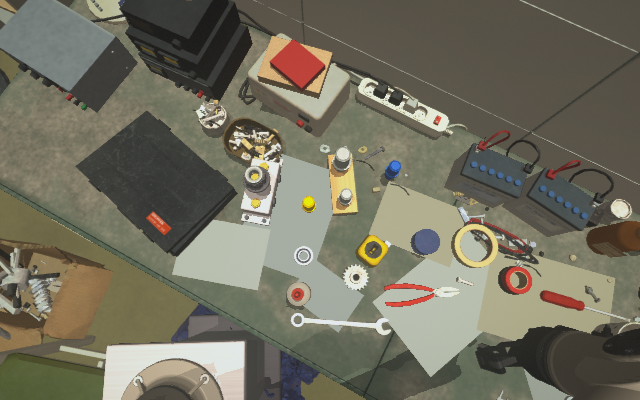

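The scene view shows the coupler near (237,228) and the stand with the big plug at (272,175) and the slim one at (308,190). In the top view the coupler is near (257,178), the big plug at (342,158) and the slim plug at (346,197). I'll enlarge these areas.

```bash
python3 - <<'E'
import cv2,numpy as np
a=cv2.imread("pics/top0.png")[135:235,230:365]; b=cv2.imread("pics/scene0.png")[145:300,200:335]
cv2.imwrite("pics/ctop.png",cv2.resize(a,None,fx=5.9,fy=5.9,interpolation=cv2.INTER_CUBIC))
cv2.imwrite("pics/cscene.png",cv2.resize(b,None,fx=3.8,fy=3.8,interpolation=cv2.INTER_CUBIC))
E
```

```text
(no output)
```

View pics/ctop.png

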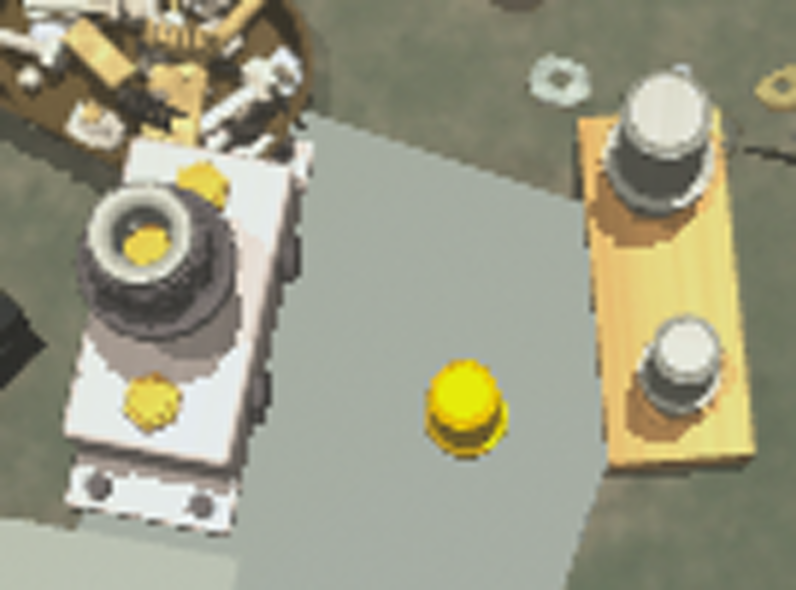

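View pics/cscene.png

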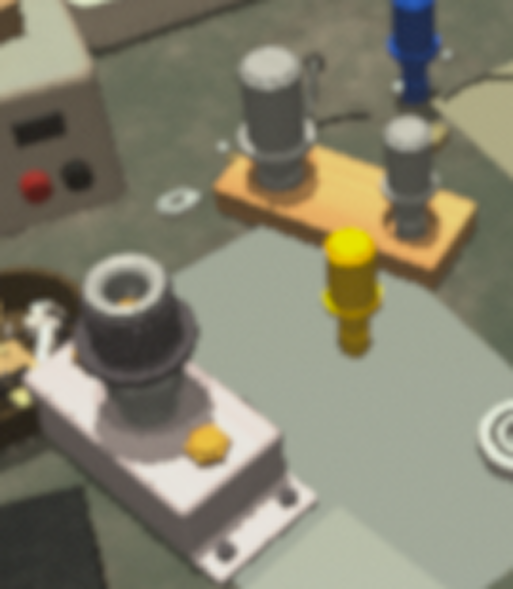

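Top crop: rim centre (139,234), slim plug top (687,347), big plug top (668,114), caps (203,183) and (152,400). Scene crop: rim (125,285), slim top (409,134), big top (271,69), near cap (208,440). Next I triangulate these.

```bash
cat > h.py <<'E'
import numpy as np,pickle,cv2
from scipy.spatial.transform import Rotation as Ro
def P(c): return c["K"]@np.c_[c["R"],c["t"]]
def tri(c1,p1,c2,p2):
    X=cv2.triangulatePoints(P(c1),P(c2),np.array(p1,float),np.array(p2,float))[:,0]; return X[:3]/X[3]
def proj(c,X):
    v=c["K"]@(c["R"]@np.array(X)+c["t"]); return v[:2]/v[2]
def atz(c,p,z):
    C=-c["R"].T@c["t"]; d=c["R"].T@np.linalg.solve(c["K"],[*p,1]); return C+d*(z-C[2])/d[2]
E
python3 - <<'E'
from h import *
d=pickle.load(open("cam0.pkl","rb")); T,S=d["top"],d["scene"]
t=lambda x,y:((x+.5)/5.9-.5+230,(y+.5)/5.9-.5+135)
s=lambda x,y:((x+.5)/3.8-.5+200,(y+.5)/3.8-.5+145)
for n,a,b in(("rim",(139,234),(125,285)),("slim",(687,347),(409,134)),("big",(668,114),(271,69)),("cap",(152,400),(208,440))):
    X=tri(T,t(*a),S,s(*b)); print(n,X.round(4),proj(T,X)-t(*a),proj(S,X)-s(*b))
print("slim z.094",atz(T,t(687,347),.094),atz(S,s(409,134),.094))
for z in(.125,.135,.145): print(z,atz(T,t(139,234),z),atz(S,s(125,285),z))
c1=atz(T,t(203,183),.056);c2=atz(T,t(152,400),.056);print("caps",c1,c2,(c1+c2)/2,np.linalg.norm(c1-c2),atz(S,s(208,440),.056))
print("stand",[atz(T,t(*p),.02)[:2].round(4) for p in((581,118),(718,112),(755,455),(607,467))])
from station import bot
o=bot.get_obs();print(Ro.from_quat(o["tool_rot"],scalar_first=True).as_matrix().round(3))
E
```

```text
rim [ 0.5062 -0.2004  0.1411] [-0.15973541 -0.3448063 ] [0.3552062  0.10686207]
slim [ 0.4689 -0.4019  0.0933] [-0.04960273 -0.12300057] [0.11171591 0.02767345]
big [ 0.558  -0.3975  0.1067] [-0.07883837 -0.17840909] [0.1601124  0.04537706]
cap [ 0.4625 -0.1917  0.0572] [-0.14237031 -0.32841919] [0.34925008 0.09530179]
slim z.094 [ 0.46844752 -0.4019576   0.094     ] [ 0.46877297 -0.40124739  0.094     ]
0.125 [ 0.5102185  -0.19795927  0.125     ] [ 0.51768866 -0.21064978  0.125     ]
0.135 [ 0.50727477 -0.19966232  0.135     ] [ 0.51104223 -0.20420604  0.135     ]
0.145 [ 0.50433104 -0.20136538  0.145     ] [ 0.5043958 -0.1977623  0.145    ]
caps [ 0.5512292  -0.21196276  0.056     ] [ 0.46197031 -0.19179077  0.056     ] [ 0.50659975 -0.20187677  0.056     ] 0.0915098852179995 [ 0.46384075 -0.19219552  0.056     ]
stand [array([ 0.5868, -0.3671]), array([ 0.5878, -0.4254]), array([ 0.4394, -0.4337]), array([ 0.4362, -0.3727])]
[[ 0.969  0.246 -0.001]
 [ 0.246 -0.969  0.002]
 [-0.    -0.002 -1.   ]]
```

Everything agrees: rim at (0.506,-0.201) with z≈0.141 (about 16 mm unscrewed), slim plug at (0.469,-0.4015), cap spacing 91 mm against 90 nominal. Moving above the coupler with the gap partly closed, about 51 mm.

```bash
cat >> h.py <<'E'
def rel(X,c=None):
    "row shift to world TCP target from the measured pose"
    from station import bot
    o=bot.get_obs(); R=Ro.from_quat(o["tool_rot"],scalar_first=True).as_matrix()
    print("t",o["t"],"eef",o["eef_pos"].round(4),"F",o["contact_force"].round(2),"w",round(o["gripper_width"],3),"tilt",R[:,2].round(4))
    print("shift/0.5:",(R.T@(np.array(X)-o["eef_pos"])/.5).round(4)); return o,R
E
python3 -m crank '0 0 -0.06 0 0 0 0.4; 0.88 -0.71 -0.06 0 0 0 0.4;0.88 -0.71 -0.06 0 0 0 0.4;0.88 -0.71 -0.06 0 0 0 0.4;0.88 -0.71 -0.06 0 0 0 0.4;0.88 -0.71 -0.06 0 0 0 0.4;0.88 -0.71 -0.06 0 0 0 0.4;0.88 -0.71 -0.06 0 0 0 0.4;0.88 -0.71 -0.06 0 0 0 0.4;0.88 -0.71 -0.06 0 0 0 0.4;0.88 -0.71 -0.06 0 0 0 0.4;0.88 -0.71 -0.06 0 0 0 0.4;0.88 -0.71 -0.06 0 0 0 0.4;0.88 -0.71 -0.06 0 0 0 0.4;0.88 -0.71 -0.06 0 0 0 0.4;0.88 -0.71 -0.06 0 0 0 0.4;0.88 -0.71 -0.06 0 0 0 0.4;0.88 -0.71 -0.06 0 0 0 0.4'
python3 - <<'E'
from h import *
from station import eyes
rel([.506,-.201,.16])
c=eyes.read_camera("wrist"); pickle.dump(c,open("w1.pkl","wb")); cv2.imwrite("pics/w1.png",c["image"][:,:,::-1])
print(-c["R"].T@c["t"],c["R"],c["K"][0])
print(proj(c,[.506,-.201,.141]))
E
```

```text
t: 1.9
eef_pos: [0.5046, -0.203, 0.2613]
tool_rot: [0.0, 0.992, 0.123, -0.0]
contact_force: [0.4, -0.4, 0.2]
gripper_width: 0.6
grasp_force: 0.0
t 1.9 eef [ 0.5046 -0.203   0.2613] F [ 0.36 -0.4   0.17] w 0.6 tilt [-1.e-04 -3.e-04 -1.e+00]
shift/0.5: [ 0.0036 -0.0032  0.2026]
[ 0.57256407 -0.18496725  0.40547607] [[ 2.42624294e-01 -9.70120297e-01  2.48889214e-04]
 [-9.31694581e-01 -2.32942627e-01  2.78716594e-01]
 [-2.70330648e-01 -6.78553054e-02 -9.60373364e-01]] [349.28310839   0.         319.18673188]
[318.33975016 188.03728189]
```

View pics/w1.png

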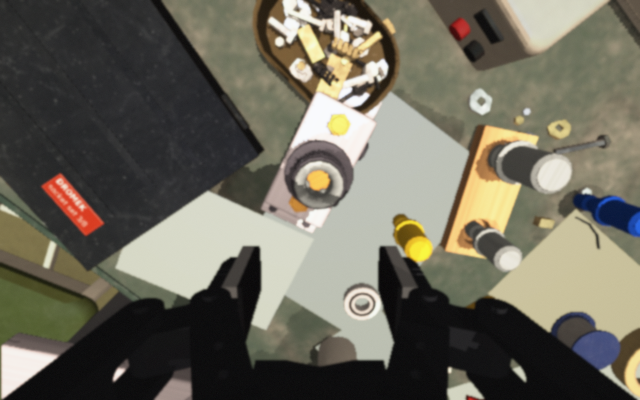

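The wrist view shows the coupler ring near (319,184), close to the prediction (318,188), with the fingers at columns 245 and 393. I'll enlarge it for a refined centre.

```bash
python3 - <<'E'
import cv2
a=cv2.imread("pics/w1.png")[90:250,260:400]
b=cv2.imread("pics/w1.png")[205:285,380:540]
cv2.imwrite("pics/cw1.png",cv2.resize(a,None,fx=3.7,fy=3.7,interpolation=cv2.INTER_CUBIC))
E
```

```text
(no output)
```

View pics/cw1.png

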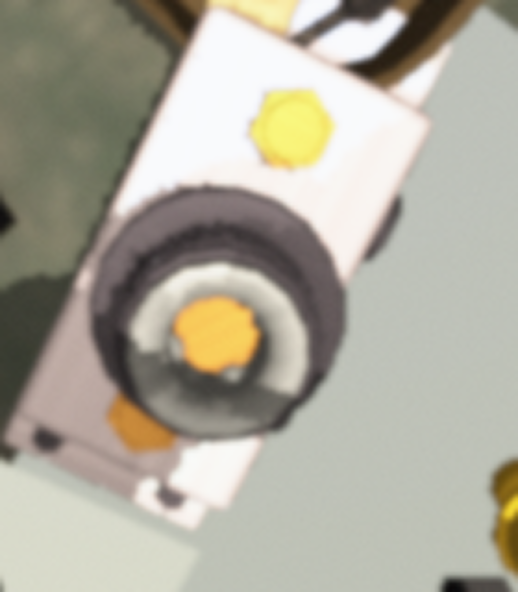

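Ring extent is x 130–310 and y 262–435, so its centre is at (220,348), pixel (319.1,183.8). The flange centre is about (218,308), pixel (318.8,173.2). Next a joint fit over the three views.

```bash
python3 - <<'E'
from h import *
d=pickle.load(open("cam0.pkl","rb")); T,S=d["top"],d["scene"];W=pickle.load(open("w1.pkl","rb"))
t=lambda x,y:((x+.5)/5.9-.5+230,(y+.5)/5.9-.5+135)
s=lambda x,y:((x+.5)/3.8-.5+200,(y+.5)/3.8-.5+145)
w=lambda x,y:((x+.5)/3.7-.5+260,(y+.5)/3.7-.5+90)
from scipy.optimize import least_squares
o=[(T,t(139,234)),(S,s(125,285)),(W,w(220,348))]
r=least_squares(lambda X:np.concatenate([(proj(c,X)-p) for c,p in o]),[.5,-.2,.14]);print(r.x,r.fun)
print("TW",tri(T,t(139,234),W,w(220,348)))
for z in(.135,.141,.145):print(z,atz(W,w(220,348),z),"fl",atz(W,w(218,308),z-.036))
print("cap far",atz(W,w(291,128),.056),"near?",atz(W,w(142,423),.056))
for h in (.094,):print("slim W",atz(W,(509,258),h),"big",atz(W,(552,173),.108))
E
```

```text
[ 0.50854319 -0.20096798  0.13795081] [ 0.37894871 -0.96419651 -0.21213731  0.58828202 -0.00551374  0.33719061]
TW [ 0.50766412 -0.20027695  0.13467536]
0.135 [ 0.50810632 -0.20108167  0.135     ] fl [ 0.50906511 -0.20034323  0.099     ]
0.141 [ 0.50953619 -0.20072421  0.141     ] fl [ 0.51030825 -0.20004221  0.105     ]
0.145 [ 0.51048944 -0.20048589  0.145     ] fl [ 0.51113701 -0.19984152  0.109     ]
cap far [ 0.55209826 -0.20949659  0.056     ] near? [ 0.46274756 -0.18967467  0.056     ]
slim W [ 0.47086907 -0.40168521  0.094     ] big [ 0.56002121 -0.39666944  0.108     ]
```

```bash
python3 -m crank '0.008 -0.003 0.08 0 0 0 0.4;0.008 -0.003 0.16 0 0 0 0.4;0.008 -0.003 0.24 0 0 0 0.4;0.008 -0.003 0.28 0 0 0 0.4;0.008 -0.003 0.286 0 0 0 0.4;0.008 -0.003 0.286 0 0 0 0.4;0.008 -0.003 0.286 0 0 0 0.4'; python3 -c "
from h import *
rel([.508,-.2005,.1])"
```

```text
t: 2.65
eef_pos: [0.5099, -0.1998, 0.1198]
tool_rot: [0.001, 0.992, 0.124, 0.001]
contact_force: [-0.4, -0.0, -0.1]
gripper_width: 0.598
grasp_force: 0.0
t 2.65 eef [ 0.5099 -0.1998  0.1198] F [-0.4  -0.02 -0.11] w 0.598 tilt [ 2.6e-03 -8.0e-04 -1.0e+00]
shift/0.5: [-0.0041  0.0003  0.0397]
```

```bash
f(){ grep -E "eef|contact"; }
python3 -m crank '-0.003 0 0.006 0 0 0 0.4;-0.003 0 0.012 0 0 0 0.4;-0.003 0 0.012 0 0 0 0.4'|f; python3 -m crank '0 0 0.004 0 0 0 0.4;0 0 0.006 0 0 0 0.4;0 0 0.006 0 0 0 0.4'|f
python3 -m crank '0 0 0.004 0 0 0 0.4;0 0 0.006 0 0 0 0.4;0 0 0.006 0 0 0 0.4'|f
python3 -m crank '0 0 0.004 0 0 0 0.4;0 0 0.006 0 0 0 0.4;0 0 0.006 0 0 0 0.4'|f
```

```text
eef_pos: [0.5072, -0.1998, 0.1124]
contact_force: [0.3, -0.2, -0.7]
eef_pos: [0.5072, -0.1997, 0.1091]
contact_force: [0.3, -0.1, -0.4]
eef_pos: [0.5072, -0.1997, 0.1061]
contact_force: [-1.2, -0.6, -0.0]
eef_pos: [0.5072, -0.1997, 0.1031]
contact_force: [0.3, 0.3, 0.2]
```

```bash
f(){ grep -E "eef|contact"; }
for i in 1; do
python3 -m crank '0 0 0.004 0 0 0 0.4;0 0 0.004 0 0 0 0.4'|f
python3 -m crank '0 0 0.004 0 0 0 0.4;0 0 0.004 0 0 0 0.4'|f
python3 -m crank '0 0 0.004 0 0 0 0.4;0 0 0.004 0 0 0 0.4'|f
done
```

```text
eef_pos: [0.5072, -0.1997, 0.1011]
contact_force: [0.1, -0.2, 0.3]
eef_pos: [0.5074, -0.1998, 0.0992]
contact_force: [0.3, -0.1, 0.3]
eef_pos: [0.5075, -0.1998, 0.0977]
contact_force: [-3.0, -0.4, 5.6]
```

```bash
f(){ grep -E "eef|contact"; }
python3 -m crank '0 0 0.004 0 0 0 0.4;0 0 0.004 0 0 0 0.4'|f
python3 -m crank '0 0 0.004 0 0 0 0.4;0 0 0.004 0 0 0 0.4'|f
python3 -m crank '0 0 0.004 0 0 0 0.4;0 0 0.004 0 0 0 0.4'|f
```

```text
eef_pos: [0.5075, -0.1998, 0.0958]
contact_force: [-2.6, -0.1, 7.1]
eef_pos: [0.5074, -0.1998, 0.0939]
contact_force: [-2.3, -0.1, 6.8]
eef_pos: [0.5075, -0.1998, 0.0919]
contact_force: [-1.5, 0.9, 4.9]
```

Force isn't rising as the spring should, so I look before pressing further.

```bash
python3 - <<'E'
from h import *
from station import eyes
o,R=rel([.508,-.2005,.09]); print(o["torque"])
c=eyes.read_camera("scene")["image"][160:290,170:300,::-1]; w=eyes.read_camera("wrist")["image"][130:400,200:440,::-1]
a=cv2.resize(c,(450,450),interpolation=cv2.INTER_CUBIC); b=cv2.resize(w,(347,390),interpolation=cv2.INTER_CUBIC)
im=np.zeros((450,800,3),np.uint8); im[:,:450]=a; im[:390,450:797]=b; cv2.imwrite("pics/p2.png",im)
E
```

```text
t 5.05 eef [ 0.5075 -0.1998  0.0919] F [-1.48  0.89  4.9 ] w 0.604 tilt [ 3.e-04 -3.e-04 -1.e+00]
shift/0.5: [0.0007 0.0017 0.0037]
[ 0.1106359   0.38291448 -0.05696641]
```

View pics/p2.png

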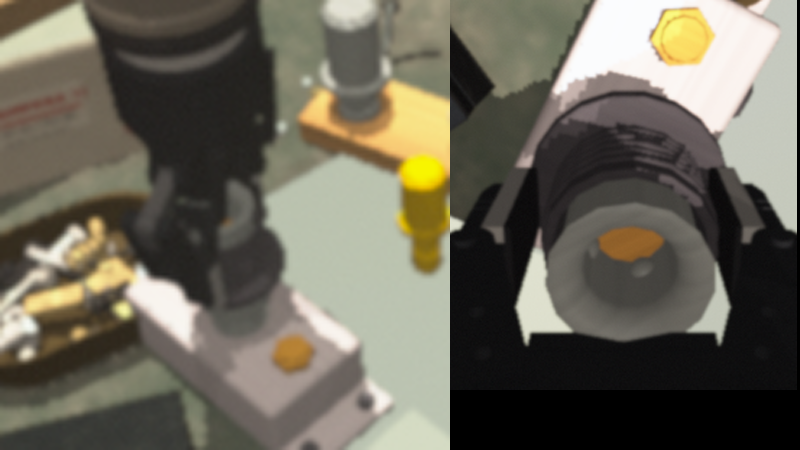

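The sleeve has moved down (light body now shows between rim ring and dark sleeve) and both fingertips are over the flange. I continue gently.

```bash
f(){ grep -E "eef|contact"; }
python3 -m crank '0 0 0.004 0 0 0 0.4;0 0 0.004 0 0 0 0.4'|f
python3 -m crank '0 0 0.004 0 0 0 0.4;0 0 0.004 0 0 0 0.4'|f
python3 -m crank '0 0 0.003 0 0 0 0.4;0 0 0.003 0 0 0 0.4'|f
```

```text
eef_pos: [0.5075, -0.1998, 0.0897]
contact_force: [-0.7, 0.8, 5.7]
eef_pos: [0.5075, -0.1998, 0.0881]
contact_force: [-4.2, 1.9, 11.1]
eef_pos: [0.5075, -0.1998, 0.0868]
contact_force: [-4.1, 1.6, 12.7]
```

```bash
f(){ grep -E "eef|contact"; }
python3 -m crank '0 0 0.001 0 0 0 0.4;0 0 0.002 0 0 0 0.4;0 0 0.002 0 0 0 0.4'|f
```

```text
eef_pos: [0.5075, -0.1998, 0.0859]
contact_force: [-2.8, 0.5, 12.7]
```

```bash
f(){ grep -E "eef|contact|t:"; }
python3 -m crank '0 0 -0.01 0 0 0 0.4;0 0 -0.02 0 0 0 0.4;0 0 -0.02 0 0 0 0.4'|f
python3 -m crank '0 0 -0.1 0 0 0 0.4;0 0 -0.2 0 0 0 0.4;0 0 -0.26 0 0 0 0.4;0 0 -0.26 0 0 0 0.4;0 0 -0.26 0 0 0 0.4'|f
python3 - <<'E'
from h import *
from station import eyes
rel([.470,-.4015,.23])
C=eyes.read_camera("scene");W=eyes.read_camera("wrist");pickle.dump((C,W),open("c3.pkl","wb"))
c=C["image"][190:270,190:280,::-1]; w=W["image"][80:230,250:400,::-1]
a=cv2.resize(c,(400,356),interpolation=cv2.INTER_CUBIC); b=cv2.resize(w,(400,400),interpolation=cv2.INTER_CUBIC)
im=np.zeros((400,800,3),np.uint8); im[:356,:400]=a; im[:,400:]=b; cv2.imwrite("pics/p3.png",im)
E
```

```text
t: 6.35
eef_pos: [0.5077, -0.1999, 0.0953]
tool_rot: [0.0, 0.992, 0.124, 0.0]
contact_force: [0.8, -0.4, -0.7]
t: 6.85
eef_pos: [0.5074, -0.1999, 0.2249]
tool_rot: [0.0, 0.992, 0.124, 0.0]
contact_force: [0.1, -0.7, -0.5]
t 6.85 eef [ 0.5074 -0.1999  0.2249] F [ 0.09 -0.69 -0.47] w 0.601 tilt [ 9.e-04 -5.e-04 -1.e+00]
shift/0.5: [-0.1717  0.3725 -0.01  ]
```

View pics/p3.png

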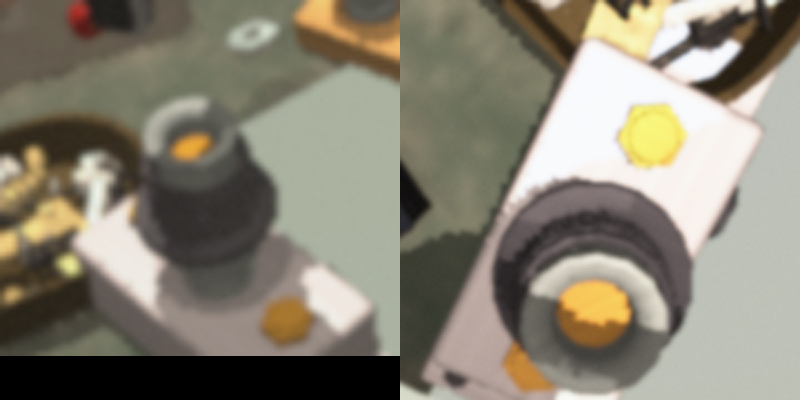

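The sleeve rests back and the brass valve sits higher and looks larger; nothing is touching. Now to the slim plug.

```bash
f(){ grep -E "eef|contact|t:"; }
python3 -m crank '-0.172 0.372 -0.01 0 0 0 0.4;-0.172 0.372 -0.01 0 0 0 0.4;-0.172 0.372 -0.01 0 0 0 0.4;-0.172 0.372 -0.01 0 0 0 0.4;-0.172 0.372 -0.01 0 0 0 0.4;-0.172 0.372 -0.01 0 0 0 0.4;-0.172 0.372 -0.01 0 0 0 0.4'|f
python3 - <<'E'
from h import *
from station import eyes
rel([.470,-.4015,.058])
W=eyes.read_camera("wrist");pickle.dump(W,open("w4.pkl","wb"))
p=proj(W,[.47,-.4015,.094]);print(p)
x,y=p.round().astype(int);x0,y0=x-70,max(y-70,0);print(x0,y0)
w=W["image"][y0:y0+140,x0:x0+140,::-1]
cv2.imwrite("pics/p4.png",cv2.resize(w,(560,560),interpolation=cv2.INTER_CUBIC))
C,V=pickle.load(open("c3.pkl","rb"))
q=((195+.5)/2.667-.5+250,(323+.5)/2.667-.5+80); print("rim",[atz(V,q,z) for z in(.135,.138,.141)])
E
```

```text
t: 7.65
eef_pos: [0.47, -0.3992, 0.2284]
tool_rot: [-0.001, 0.992, 0.125, -0.001]
contact_force: [0.7, 0.6, 0.1]
t 7.65 eef [ 0.47   -0.3992  0.2284] F [0.7  0.57 0.15] w 0.603 tilt [-0.0015  0.0025 -1.    ]
shift/0.5: [-0.0008  0.0053  0.3408]
[323.41836742 186.40917154]
253 116
rim [array([ 0.5076502 , -0.20096532,  0.135     ]), array([ 0.50851365, -0.2007161 ,  0.138     ]), array([ 0.5093771 , -0.20046689,  0.141     ])]
```

View pics/p4.png

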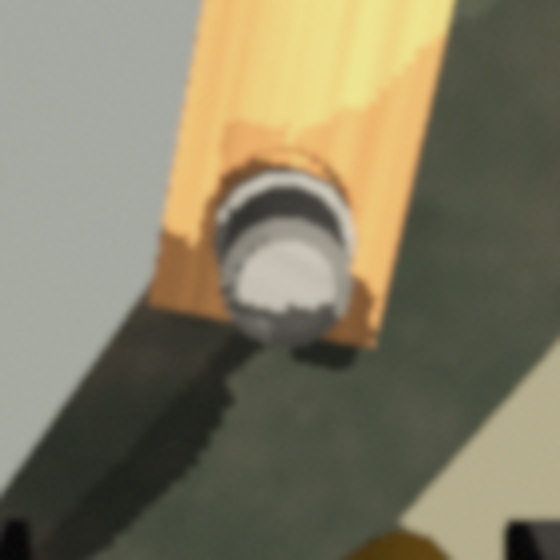

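The plug top is centred at (285,282), full-frame (324.1,186.4) against the predicted (323.4,186.4), so it matches. Descend, grip and lift.

```bash
f(){ grep -E "eef|force|width"; }
python3 -m crank '-0.001 0.003 0.08 0 0 0 0.4;-0.001 0.003 0.16 0 0 0 0.4;-0.001 0.003 0.24 0 0 0 0.4;-0.001 0.003 0.30 0 0 0 0.4;-0.001 0.003 0.33 0 0 0 0.4;-0.001 0.003 0.341 0 0 0 0.4;-0.001 0.003 0.341 0 0 0 0.4;-0.001 0.003 0.341 0 0 0 0.4'|f
python3 -c "
from h import *
rel([.470,-.4015,.058])"
```

```text
eef_pos: [0.4709, -0.4032, 0.061]
contact_force: [0.6, -0.7, 0.3]
gripper_width: 0.596
grasp_force: 0.0
t 8.5 eef [ 0.4709 -0.4032  0.061 ] F [ 0.58 -0.68  0.31] w 0.596 tilt [ 0.0023 -0.0015 -1.    ]
shift/0.5: [-0.0009 -0.0038  0.0059]
```

```bash
f(){ grep -E "eef|force|width|rot"; }
python3 -m crank '0 -0.003 0.001 0 0 0 0.4;0 -0.003 0.001 0 0 0 0.7;0 -0.003 0.001 0 0 0 0.8;0 -0.003 0.001 0 0 0 0.8;0 -0.003 0.001 0 0 0 0.8;0 -0.003 0.001 0 0 0 0.8;0 -0.003 0.001 0 0 0 0.8' 60|f
python3 -m crank '0 0 -0.01 0 0 0 0.8;0 0 -0.02 0 0 0 0.8;0 0 -0.1 0 0 0 0.8;0 0 -0.2 0 0 0 0.8;0 0 -0.3 0 0 0 0.8;0 0 -0.38 0 0 0 0.8;0 0 -0.38 0 0 0 0.8;0 0 -0.38 0 0 0 0.8'|f
python3 -c "
from h import *
rel([.5085,-.2007,.25])"
```

```text
eef_pos: [0.4699, -0.4018, 0.0599]
tool_rot: [0.001, 0.992, 0.124, 0.001]
contact_force: [-0.3, 1.2, 5.8]
gripper_width: 0.314
grasp_force: 58.9
eef_pos: [0.4693, -0.4014, 0.2496]
tool_rot: [0.001, 0.992, 0.124, 0.001]
contact_force: [0.1, 0.1, -2.8]
gripper_width: 0.309
grasp_force: 59.3
t 10.0 eef [ 0.4693 -0.4014  0.2496] F [ 0.11  0.13 -2.78] w 0.309 tilt [ 0.0012 -0.001  -1.    ]
shift/0.5: [ 0.1747 -0.3697 -0.0012]
```

```bash
f(){ grep -E "eef|force|width|rot"; }
python3 -m crank '0.175 -0.37 0 0 0 0 0.8;0.175 -0.37 0 0 0 0 0.8;0.175 -0.37 0 0 0 0 0.8;0.175 -0.37 0 0 0 0 0.8;0.175 -0.37 0 0 0 0 0.8;0.175 -0.37 0 0 0 0 0.8;0.175 -0.37 0 0 0 0 0.8;0.175 -0.37 0 0 0 0 0.8;0.175 -0.37 0 0 0 0 0.8'|f
python3 - <<'E'
from h import *
from station import eyes
rel([.5085,-.2007,.20])
S=eyes.read_camera("scene");T=eyes.read_camera("top");W=eyes.read_camera("wrist");pickle.dump((S,T,W),open("c5.pkl","wb"))
im=np.zeros((600,800,3),np.uint8)
im[:,:400]=cv2.resize(S["image"][130:280,180:280,::-1],(400,600),interpolation=cv2.INTER_CUBIC)
im[:400,400:]=cv2.resize(W["image"][150:310,240:400,::-1],(400,400),interpolation=cv2.INTER_CUBIC)
cv2.imwrite("pics/p5.png",im)
E
```

```text
eef_pos: [0.5079, -0.202, 0.2483]
tool_rot: [-0.0, 0.992, 0.123, -0.0]
contact_force: [-0.2, 1.5, -1.0]
gripper_width: 0.313
grasp_force: 59.6
t 10.9 eef [ 0.5079 -0.202   0.2483] F [-0.18  1.46 -0.99] w 0.313 tilt [-8.e-04 -1.e-04 -1.e+00]
shift/0.5: [ 0.0018 -0.0023  0.0967]
```

View pics/p5.png

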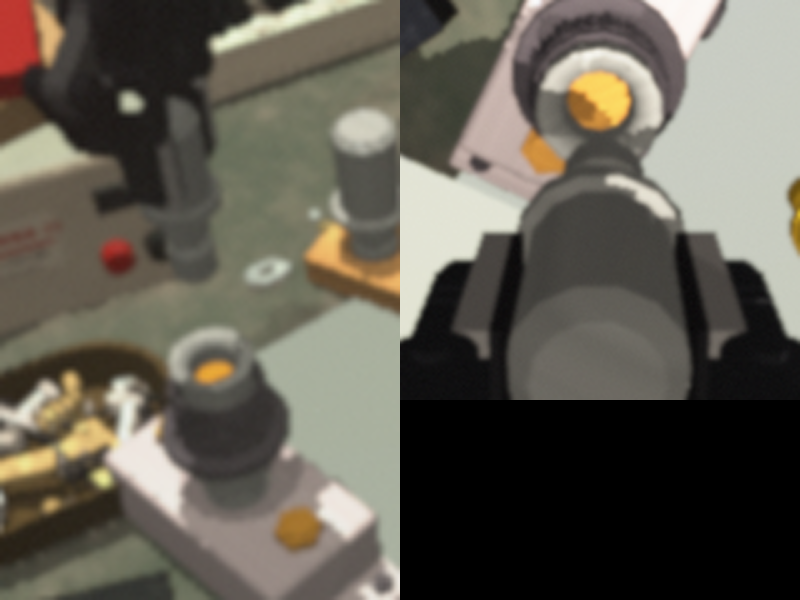

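The plug is held upright above the coupler. Its nose end is near crop (192,263), full frame (228,195.7), and the rim is at crop (212,360). A quick numeric check of both before going in.

```bash
python3 - <<'E'
from h import *
S,T,W=pickle.load(open("c5.pkl","rb"))
for z in (.19,.194,.198): print(proj(S,[.5079,-.202,z]))
print("nose at z.194 from px",atz(S,(228.1,195.7),.194), "rim px pred",proj(S,[.5085,-.2007,.138]), atz(S,(232.6,219.5),.138))
# wrist: valve head (z~rim-.014) centre crop(600,99) scale 2.5
q=((200+.5)/2.5-.5+240,(99+.5)/2.5-.5+150)
print("valve wrist",atz(W,q,.124))
E
```

```text
[228.74475567 199.96300844]
[228.403852   198.33879005]
[228.0602235 196.7015894]
nose at z.194 from px [ 0.51230501 -0.20685929  0.194     ] rim px pred [232.23915586 220.30679514] [ 0.50912736 -0.2025959   0.138     ]
valve wrist [ 0.5077148 -0.2010537  0.124    ]
```

```bash
f(){ grep -E "eef|force"; }
python3 -m crank '0 0 0.04 0 0 0 0.8;0 0 0.08 0 0 0 0.8;0 0 0.09 0 0 0 0.8;0 0 0.09 0 0 0 0.8;0 0 0.09 0 0 0 0.8;0 0 0.09 0 0 0 0.8'|f
python3 -c "
from h import *
rel([.5082,-.2008,.198])"
```

```text
eef_pos: [0.5092, -0.2007, 0.2049]
contact_force: [0.3, 0.6, -1.3]
grasp_force: 59.6
t 11.65 eef [ 0.5092 -0.2007  0.2049] F [ 0.34  0.62 -1.27] w 0.315 tilt [ 1.8e-03 -6.0e-04 -1.0e+00]
shift/0.5: [-0.0021 -0.0004  0.0138]
```

```bash
f(){ grep -E "eef|contact"; }
python3 -m crank '-0.002 0 0.006 0 0 0 0.8;-0.002 0 0.012 0 0 0 0.8;-0.002 0 0.012 0 0 0 0.8'|f
python3 -m crank '0 0 0.004 0 0 0 0.8;0 0 0.008 0 0 0 0.8;0 0 0.008 0 0 0 0.8'|f
python3 -m crank '0 0 0.004 0 0 0 0.8;0 0 0.008 0 0 0 0.8;0 0 0.008 0 0 0 0.8'|f
```

```text
eef_pos: [0.5072, -0.2007, 0.1975]
contact_force: [-1.0, 0.5, -1.5]
eef_pos: [0.5074, -0.2006, 0.1934]
contact_force: [-0.4, 0.3, -1.9]
eef_pos: [0.5074, -0.2007, 0.1894]
contact_force: [-0.1, -0.6, -1.0]
```

```bash
f(){ grep -E "eef|contact"; }
python3 -m crank '0 0 0.003 0 0 0 0.8;0 0 0.006 0 0 0 0.8;0 0 0.006 0 0 0 0.8'|f
python3 -m crank '0 0 0.002 0 0 0 0.8;0 0 0.004 0 0 0 0.8;0 0 0.004 0 0 0 0.8'|f
```

```text
eef_pos: [0.5074, -0.2007, 0.1866]
contact_force: [0.8, 0.1, -1.3]
eef_pos: [0.5075, -0.2007, 0.1847]
contact_force: [-0.1, -0.4, -1.4]
```

```bash
f(){ grep -E "eef|contact"; }
python3 -m crank '0 0 0.002 0 0 0 0.8;0 0 0.004 0 0 0 0.8;0 0 0.004 0 0 0 0.8'|f
python3 -m crank '0 0 0.002 0 0 0 0.8;0 0 0.004 0 0 0 0.8;0 0 0.004 0 0 0 0.8'|f
python3 -m crank '0 0 0.002 0 0 0 0.8;0 0 0.004 0 0 0 0.8;0 0 0.004 0 0 0 0.8'|f
```

```text
eef_pos: [0.5074, -0.2007, 0.1826]
contact_force: [-0.5, -0.2, -0.9]
eef_pos: [0.5075, -0.2007, 0.1806]
contact_force: [0.3, 0.9, -1.3]
eef_pos: [0.5075, -0.2007, 0.1786]
contact_force: [0.3, 0.6, -1.4]
```

```bash
f(){ grep -E "eef|contact"; }
python3 -m crank '0 0 0.002 0 0 0 0.8;0 0 0.004 0 0 0 0.8;0 0 0.004 0 0 0 0.8'|f
python3 -m crank '0 0 0.002 0 0 0 0.8;0 0 0.004 0 0 0 0.8;0 0 0.004 0 0 0 0.8'|f
python3 -m crank '0 0 0.002 0 0 0 0.8;0 0 0.004 0 0 0 0.8;0 0 0.004 0 0 0 0.8'|f
```

```text
eef_pos: [0.5077, -0.2008, 0.177]
contact_force: [0.2, -0.0, 2.6]
eef_pos: [0.5076, -0.2008, 0.1747]
contact_force: [-0.4, -0.3, 1.4]
eef_pos: [0.5076, -0.2008, 0.1727]
contact_force: [0.5, 0.8, 1.7]
```

Valve contact came at TCP z≈0.178, exactly as predicted (nose 14 mm below the rim). Seating is expected near 0.152.

```bash
f(){ grep -E "eef|contact"; }
python3 -m crank '0 0 0.002 0 0 0 0.8;0 0 0.004 0 0 0 0.8;0 0 0.006 0 0 0 0.8;0 0 0.008 0 0 0 0.8;0 0 0.008 0 0 0 0.8'|f
python3 -m crank '0 0 0.002 0 0 0 0.8;0 0 0.004 0 0 0 0.8;0 0 0.006 0 0 0 0.8;0 0 0.006 0 0 0 0.8'|f
python3 -m crank '0 0 0.002 0 0 0 0.8;0 0 0.004 0 0 0 0.8;0 0 0.006 0 0 0 0.8;0 0 0.006 0 0 0 0.8'|f
```

```text
eef_pos: [0.5078, -0.2007, 0.1688]
contact_force: [1.2, 0.3, 2.5]
eef_pos: [0.5078, -0.2007, 0.1658]
contact_force: [1.1, 1.2, 3.1]
eef_pos: [0.5078, -0.2007, 0.1629]
contact_force: [-0.1, 0.1, 3.8]
```

```bash
f(){ grep -E "eef|contact"; }
python3 -m crank '0 0 0.002 0 0 0 0.8;0 0 0.004 0 0 0 0.8;0 0 0.006 0 0 0 0.8;0 0 0.006 0 0 0 0.8'|f
python3 -m crank '0 0 0.002 0 0 0 0.8;0 0 0.004 0 0 0 0.8;0 0 0.006 0 0 0 0.8;0 0 0.006 0 0 0 0.8'|f
python3 -m crank '0 0 0.002 0 0 0 0.8;0 0 0.002 0 0 0 0.8'|f
```

```text
eef_pos: [0.5078, -0.2007, 0.1599]
contact_force: [0.0, 1.1, 4.7]
eef_pos: [0.5076, -0.2007, 0.1565]
contact_force: [1.9, 0.8, 0.4]
eef_pos: [0.5074, -0.2007, 0.1552]
contact_force: [2.3, 0.6, -5.2]
```

```bash
f(){ grep -E "eef|contact"; }
python3 -m crank '0 0 0.001 0 0 0 0.8;0 0 0.002 0 0 0 0.8;0 0 0.002 0 0 0 0.8'|f
python3 -m crank '0 0 0.001 0 0 0 0.8;0 0 0.002 0 0 0 0.8;0 0 0.002 0 0 0 0.8'|f
```

```text
eef_pos: [0.5075, -0.2007, 0.1546]
contact_force: [1.9, 0.7, -2.6]
eef_pos: [0.5076, -0.2007, 0.1541]
contact_force: [1.6, 0.8, 2.0]
```

```bash
f(){ grep -E "eef|contact"; }
python3 -m crank '0 0 0.001 0 0 0 0.8;0 0 0.002 0 0 0 0.8;0 0 0.002 0 0 0 0.8'|f
python3 -m crank '0 0 0.001 0 0 0 0.8;0 0 0.002 0 0 0 0.8;0 0 0.002 0 0 0 0.8'|f
python3 -m crank '0 0 -0.002 0 0 0 0.8;0 0 -0.004 0 0 0 0.8;0 0 -0.006 0 0 0 0.8;0 0 -0.006 0 0 0 0.8'|f
```

```text
eef_pos: [0.5077, -0.2008, 0.1531]
contact_force: [0.8, 0.5, 6.1]
eef_pos: [0.5078, -0.2008, 0.1523]
contact_force: [0.1, 0.5, 6.6]
eef_pos: [0.5075, -0.2007, 0.1545]
contact_force: [1.5, 0.6, -0.2]
```

```bash
f(){ grep -E "eef|contact"; }
python3 -m crank '0 0 -0.002 0 0 0 0.8;0 0 -0.004 0 0 0 0.8;0 0 -0.004 0 0 0 0.8'|f
python3 - <<'E'
from h import *
from station import eyes
d=pickle.load(open("cam0.pkl","rb"));b=pickle.load(open("c5.pkl","rb"))[0];S=eyes.read_camera("scene")
# flange outer-edge column/rows on the camera-facing side: grey level down the coupler axis
for dx in(0,6,12):
  for n,c in(("fwd",d["scene"]),("back",b),("now",S)):
    u,v=proj(c,[.508,-.2008,.138]).round().astype(int); print(dx,n,c["image"][v+2:v+46:2,u+dx].mean(1).astype(int))
E
```

```text
eef_pos: [0.5072, -0.2007, 0.156]
contact_force: [3.8, -0.8, -8.1]
0 fwd [ 83 136 194 105  73  51  49  48  49  46  65  82  60  76  73  77  85  98
 117 133 135 138]
0 back [149 147 109  80  78  66  49  48  48  50  47  55  61  54  65  79  89 103
 113 138 142 141]
0 now [ 89  83  95  78  54  48  49  50  47  48  52  51  59  84  80  84  95 108
 114 115 132 148]
6 fwd [135 180 118  67  58  51  48  49  49  54  74  75  61  77  73  71  77  82
 103 130 135 134]
6 back [113 114  89  75  74  57  52  50  48  49  52  58  64  54  71  77  80  85
 104 126 141 142]
6 now [ 84 101  90  65  55  55  51  51  53  57  65  59  66  84  81  81  85  89
 112 131 144 149]
12 fwd [ 81  69  59  52  47  46  45  53  64  82  68  72  82  74  71  73  82  99
 116 134 134 134]
12 back [ 68  57  58  53  51  50  49  51  49  50  62  61  54  69  74  77  85 104
 113 138 141 141]
12 now [ 57  52  52  52  53  50  50  56  65  66  59  79  90  80  78  81  90 109
 128 149 149 148]
```

The pull is held (-8 N) and the image profile matches the sleeve-forward state, so it is locked. Unload, open and back off.

```bash
f(){ grep -E "^t|eef|force|width"; }
python3 -m crank '0 0 0.003 0 0 0 0.8;0 0 0.003 0 0 0 0.8'|f
python3 -m crank '0 0 0 0 0 0 0.7;0 0 0 0 0 0 0.5;0 0 0 0 0 0 0.4;0 0 0 0 0 0 0.4;0 0 0 0 0 0 0.4'|f
python3 -m crank '0 0 -0.05 0 0 0 0.4;0 0 -0.12 0 0 0 0.4;0 0 -0.2 0 0 0 0.4;0 0 -0.26 0 0 0 0.4;0 0 -0.26 0 0 0 0.4;0 0 -0.26 0 0 0 0.4;0 0 -0.26 0 0 0 0.4'|f
python3 - <<'E'
from h import *
from station import eyes
W=eyes.read_camera("wrist");S=eyes.read_camera("scene");d=pickle.load(open("cam0.pkl","rb"));b=pickle.load(open("c5.pkl","rb"))[0]
for dx in(0,8,14):
  for n,c in(("fwd",d["scene"]),("back",b),("now",S)):
    u,v=proj(c,[.508,-.2008,.138]).round().astype(int); print(dx,n,c["image"][v+2:v+46:2,u+dx].mean(1).astype(int))
# plug grip top in the wrist view: expected place, and brightness there against the bench 
print(proj(W,[.508,-.2008,.186]),proj(S,[.508,-.2008,.186]))
u,v=proj(S,[.508,-.2008,.186]).round().astype(int)
print(S["image"][v,u-16:u+17:2].mean(1).astype(int)); print(S["image"][v-14:v+30:2,u].mean(1).astype(int))
E
```

```text
t: 19.4
eef_pos: [0.5073, -0.2007, 0.1552]
tool_rot: [-0.0, 0.992, 0.124, -0.0]
contact_force: [2.2, -0.3, -7.6]
gripper_width: 0.31
grasp_force: 60.3
t: 19.9
eef_pos: [0.5076, -0.2008, 0.1557]
tool_rot: [0.0, 0.992, 0.124, 0.0]
contact_force: [0.1, -0.2, 0.3]
gripper_width: 0.599
grasp_force: 0.0
t: 20.6
eef_pos: [0.5068, -0.2006, 0.2842]
tool_rot: [-0.0, 0.992, 0.124, -0.001]
contact_force: [0.1, -0.3, -0.1]
gripper_width: 0.601
grasp_force: 0.0
0 fwd [ 83 136 194 105  73  51  49  48  49  46  65  82  60  76  73  77  85  98
 117 133 135 138]
0 back [149 147 109  80  78  66  49  48  48  50  47  55  61  54  65  79  89 103
 113 138 142 141]
0 now [ 87  80  97  77  55  48  49  51  49  49  59  59  58  80  74  80  88 103
 122 140 140 144]
8 fwd [185 148  80  57  52  48  48  47  47  57  78  64  70  78  73  74  80  83
 105 130 135 134]
8 back [115 100  76  73  66  53  52  51  48  52  51  61  62  55  73  77  82  87
 107 127 141 142]
8 now [ 97  95  69  52  51  50  50  48  48  57  63  55  73  81  76  78  83  86
 110 135 140 141]
14 fwd [131  79  63  58  52  48  53  71  84  77  57  71  73  81  83  88  96 106
 126 134 134 141]
14 back [143 118  75  53  51  50  52  53  54  61  62  57  65  84  86  91 101 108
 120 139 140 140]
14 now [135  68  51  50  52  48  52  61  63  57  56  73  76  84  86  90 101 111
 130 140 139 139]
[321.33747756 196.41986252] [228.60977811 201.98635012]
[ 90  98 107 116 124 148 151 117 100  91  90  89  98 115 113 107 104]
[ 83  85  86  87 136 168 155 100  94  95  77  73  75  74  73  74  75  83
  81  96  73  49]
```

The sleeve profile matches forward, the plug stands in the coupler with its top edge where expected, and the arm is clear.

```bash
python3 -c "
from station import ticket
print(ticket.hand_in())"
```

```text
the job is handed in; nothing more can be done
None
```

I handed the job in at about 21 s. The slim plug is locked upright in the coupler and held against an 8 N upward pull. The sleeve is forward again, the arm is clear and reads no contact force, and I saw no sign of the big plug or the bystanders being touched; no verdict came back.

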